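# Put the long pin vise away and hasp the case

## Task

Put the longer of the two pin vises on the mat into the empty cradle of the open tool case, lying down in both forks. Then shut the lid fully, and last swing the steel hasp on the lid's front edge over and down until it lies home over the staple. Leave the shorter pin vise and the two paint jars beside the case where they are.

Things in the scene. Friction and masses are not known exactly. Their poses are not given: they have to be found in the camera images.
- case: Grey plastic tool case, fixed on the 3 mm thick mat. Base 160 (x) x 230 (y) x 60 mm high without lid, walls and floor 5 mm. Origin: centre of underside; x from the front wall (facing the robot) to the hinged back, y along its width, z up. Two fork rows along y: the front one (x -17 mm) is empty; the back one (x 50 mm) holds a small 64 mm pin vise, clipped in for good.
- row (a point): Middle of the empty front row: where the long vise's origin lies once down in both forks; 24 mm above the case's underside, case x -17 mm, y 0; axes as the case's. Its two black forks stand at y -40 and +40 mm: 8 mm thick along y, slot 18 mm wide along x, slot floor 18 mm and prong tops 36 mm above the case's underside.
- long_vise: The longer pin vise: metal shaft 12 mm in diameter, 120 mm long along its x, a 14 mm square collar 10 mm long at each end (no rolling), plus a 16 mm cone and a thin 14 mm drill bit at +x. Origin on its axis midway between the collars, 7 mm above what it lies on. 50 to 100 g. In the row its collars lie just outside the forks, 6 mm of play each way; either way round.
- mid_vise: The shorter look-alike on the mat: the same, but 84 mm long from collar to collar. Same origin and axes. It stays where it is.
- lid (a joint): Angle of the lid about its hinge on the case's back upper edge (case x 80 mm, z 60 mm, axis along y): 0 shut, 1.57 upright. Plate 160 x 230 mm, 8 mm thick, lying on the rim when shut (top 68 mm above the case's underside). Stiff hinge: it stays where it is left; 2 to 4 N at its front edge move it.
- lid_front (a point): Point on the lid: middle of its front edge, on its outer (upper) face; when shut, at case x = -80 mm, z = 68 mm.
- hasp (a joint): Angle of the hasp about its pin, relative to the lid: 0 flat down over the staple, 1.57 level to the front, 3.14 standing straight up off the lid, up to 4.2 leaning back. Steel plate 48 mm wide, 4 mm thick, 46 mm long from its pin, slot 18 mm wide, 34 mm from the pin. Pin along y; lid shut: case x -85 mm, z 66 mm. Light friction (0.5 N at its end): stays where it is left.
- hasp_tip (a point): Middle of the hasp's free edge, 46 mm from its pin.
- staple (a point): Outer end of the steel staple on the middle of the case's front wall, 13 mm out from the wall and 30 mm above the case's underside; 13 mm wide. It comes through the hasp's slot when the hasp is home and stands 9 mm out of it, so press the hasp home above or beside it.
- jar1: Paint jar, 34 mm in diameter, 45 mm high, loose on the mat to the left of the case; origin under its centre. Bystander.
- jar2: The same, to the right of the case. Bystander.

How it is judged:
By the outcome, as a careful person would: the job done as asked, in the order asked, and still so for the second after the job is handed in, with the robot touching nothing.
It also fails if it takes over 64 s, if anything falls off the work surface, if the arm or the gripper's body presses on something with over 40 N, if the wrist force passes 120 N, or if a joint passes its speed limit or range.

## Robot

A 6-joint arm with a two-finger parallel gripper is mounted at the origin on the work surface. World frame = base frame: x ahead of the robot, y to its left, z up, the work surface at z = 0. Lengths are in m, angles in rad, forces in N, time in s.
With the tool pointing down it reaches from about 0.425 to 0.95 m from the base axis. Payload 3.5 kg.
Tool frame: the origin (TCP) lies midway between the tips of the shut fingers; the grasp point (between the pads) lies 19 mm behind it; z points along the fingers, y is the line along which they close (so a half turn about z gives the same grasp; the last joint's range is limited). The gripper opens to 85 mm and grips with 20 to 120 N. Pads are 22 mm wide; open, the fingers measure 114 mm over their backs; the gripper's body (76 mm by 85 mm) begins 54 mm behind the grasp point. The pads swing forward as they close: fully open they stand 13 mm farther back than shut.
Start: joints at [-1.378, 0.286, 1.577, -0, 1.279, -0.15], TCP at [0.227, -0.636, 0.231] pointing down, gripper open.
Joint ranges: [-2.77, 2.77], [-0.9, 2.22], [0.21, 2.48], [-1.53, 4.67], [0.24, 2.81], [-2.84, 2.84]. Speed limits (rad/s): [2.79, 2.79, 3.14, 3.14, 3.14, 3.14].

## Interface

Orientations are given as a unit quaternion [x, y, z, w].
In Python, from plant import ctrl gives the robot as it stands.
- The arm moves only by the tool move_arm, never from a script. Its argument "plan" is a list of rows, each an object of numbers: "x", "y", "z": the shift along the tool's x, y, z in m; "yaw": the turn about the tool's z in rad; "fingers": the closure, from 0 (fully open) to 1 (shut). In form: [{"x": .., "y": .., "z": .., "yaw": .., "fingers": ..}, ...]. A call has 1 to 5 rows; each row is the pose to reach, as a shift and turn from the pose commanded when the call began, along the tool's axes at that moment; what a row does not reach only later rows make up. A row lasts 1/10 s, in which the tool goes at most 50 mm and 8.59 degrees, less where a joint would pass 70% of its speed; a pose out of reach is approached as far as the arm can. A call with a gripper value outside its range is refused whole. The fingers move at their own pace and stop on an object; "force" is the grip in N (left out, the last holds). Time passes only in rows, so rows that repeat a pose let the fingers close. It gives the time, the measured TCP pose, the force, the opening and the grip force at its end, in the units of the state.
- ctrl.get_state(): the state, without advancing time (a new reading comes with each control period).
- ctrl.read_camera(name): name is "side" or "top" or "wrist"; returns the picture (400x640x3 uint8, red, green, blue); there is no depth.
- ctrl.camera_model(name): a dict with "intrinsics" (3x3 intrinsics, pixels), "cam_to_world" (4x4, takes a point from camera to world coordinates); the wrist camera has in their place "tool_from_camera" (4x4, takes a point from camera to tool coordinates, whose origin is the TCP and whose axes are the flange's). Camera axes: x right, y up, looking along -z (the intrinsics and any distortion apply to the point x, -y, -z); pixel columns grow to the right and rows downward; lengths in m; the calibration is good to about 2 mm. A picture is of the moment at which its call begins: read the wrist's pose just before it. camera_model takes no time and is no camera call.
- ctrl.sign_off(): hands the job in; it is judged then, once.
The state is a dict: "time": time; "qpos": joint angles; "dq": joint speeds; "joint_efforts": joint torques, N m; "eef_pos": TCP position; "tcp_rot": TCP orientation; "contact_force": force on the tool from outside, world axes, zero at the start; "wrist_torque": the same for the moment, N m; "opening": opening from 0.0 (shut) to 1.0 (fully open); "finger_force": force on a finger pad.
Only numpy, scipy, OpenCV 4.12 (cv2) and the standard library are available. Lean on these libraries where they do the work, as an engineer would, in place of code of your own. Each camera call takes 0.05 s, during which the arm holds its last target. There are 200 camera calls.

## Working session

There is one attempt and no reset: what is moved stays moved. The work goes in short steps, Python scripts to look and compute and a tool call to move; the robot and the scene stay as the last step left them, time stands still between calls to the robot, and variables do not carry over. Pictures are saved under pics/ and viewed, at most 10 in all, crops included, and the job is handed in when it is done.

Besides the shell and the picture viewer there is one more tool, called after "Request:" as name(argument=value, ...), one argument or row to a line, values as JSON. move_arm: Moves the arm, as the interface text tells. Its arguments: {"type":"object","properties":{"plan":{"type":"array"},"force":{"type":"number"}},"required":["plan"]}

```bash
ls; mkdir -p pics; python3 - <<'E'
from plant import ctrl
import cv2
for n in ("top","side"):
    im=ctrl.read_camera(n); cv2.imwrite(f"pics/{n}0.png",im[:,:,::-1])
    m=ctrl.camera_model(n); print(n,m)
print(ctrl.camera_model("wrist")); print(ctrl.get_state())
E
```

```text
pics
top {'intrinsics': array([[361.25133118,   0.        , 327.91571935],
       [  0.        , 361.25133118, 197.79257341],
       [  0.        ,   0.        ,   1.        ]]), 'cam_to_world': array([[-0.02786209,  0.98524514, -0.16886599,  0.43081664],
       [-0.99937639, -0.03112103, -0.01668265,  0.00144193],
       [-0.02169178,  0.16829587,  0.98549783,  0.87722035],
       [ 0.        ,  0.        ,  0.        ,  1.        ]])}
side {'intrinsics': array([[400.86196453,   0.        , 324.19244574],
       [  0.        , 400.86196453, 197.70438414],
       [  0.        ,   0.        ,   1.        ]]), 'cam_to_world': array([[-0.98355702,  0.10920982, -0.14383603,  0.45484703],
       [-0.18058654, -0.58581311,  0.79007057,  0.70729646],
       [ 0.00202243,  0.80305431,  0.59590242,  0.60175269],
       [ 0.        ,  0.        ,  0.        ,  1.        ]])}
{'intrinsics': array([[343.02232214,   0.        , 324.63488559],
       [  0.        , 343.02232214, 197.93275532],
       [  0.        ,   0.        ,   1.        ]]), 'tool_from_camera': array([[ 2.40931414e-04,  9.6572
[... 312 characters left out ...]
time': 0.1, 'qpos': array([-1.37800427e+00,  2.87097581e-01,  1.57806083e+00, -7.14784636e-06,
        1.27860010e+00, -1.49982374e-01]), 'dq': array([-0.00170777, -0.00130921, -0.00456492,  0.0004958 ,  0.00188949,
        0.00050089]), 'joint_efforts': array([ 6.47109719e-04, -4.07297122e+01, -2.93699509e+01, -1.53579590e-04,
        3.44018648e-03,  1.26824546e-05]), 'eef_pos': array([ 0.22678837, -0.63511701,  0.23005546]), 'tcp_rot': array([ 9.85348373e-01,  1.70550320e-01, -2.65986650e-05, -1.08260662e-03]), 'contact_force': array([-0.19018259,  0.26999149,  0.09863998]), 'wrist_torque': array([-0.01829049,  0.01329655,  0.00018068]), 'finger_force': 0.0, 'opening': 0.9976216925670853}
```

View pics/top0.png

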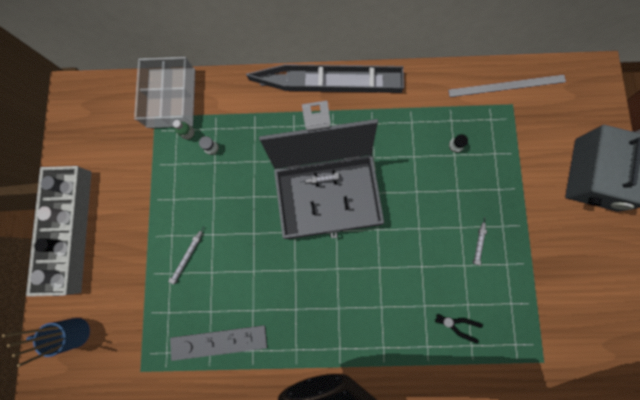

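View pics/side0.png

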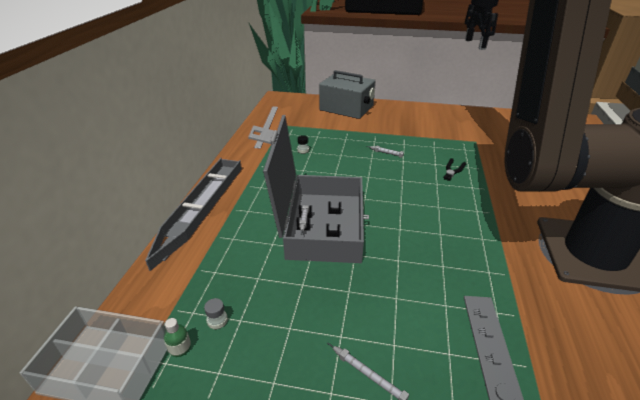

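The top view shows the long vise on the left, pixels (174,281) to (201,231) with its bit towards (203,228). The short vise is on the right, (478,262) to (484,224). The case is around (330,200), with the lid near upright and the hasp at (316,115). Next I'll zoom in for exact pixels.

```bash
cat > h.py <<'E'
import numpy as np, cv2
from plant import ctrl
from scipy.spatial.transform import Rotation as R
def cam(n):
    m=ctrl.camera_model(n)
    if n!="wrist": return m["intrinsics"],m["cam_to_world"]
    s=ctrl.get_state(); T=np.eye(4); T[:3,:3]=R.from_quat(s["tcp_rot"]).as_matrix(); T[:3,3]=s["eef_pos"]
    return m["intrinsics"],T@m["tool_from_camera"]
def px2w(K,T,u,v,z):
    d=T[:3,:3]@np.array([(u-K[0,2])/K[0,0],-(v-K[1,2])/K[1,1],-1]); return T[:3,3]+d*(z-T[2,3])/d[2]
def w2px(K,T,P):
    P=np.atleast_2d(P); c=(P-T[:3,3])@T[:3,:3]
    return np.c_[K[0,0]*c[:,0]/-c[:,2]+K[0,2], K[1,1]*c[:,1]/c[:,2]+K[1,2]]
def rel(p):  # world point in tool axes from the measured TCP
    s=ctrl.get_state(); return R.from_quat(s["tcp_rot"]).as_matrix().T@(np.array(p)-s["eef_pos"])
E
python3 - <<'E'
from h import *
im=cv2.imread("pics/top0.png")
K,T=cam("top")
c=lambda x0,x1,y0,y1:cv2.resize(im[y0:y1,x0:x1],None,fx=4,fy=4,interpolation=cv2.INTER_CUBIC)
o=np.zeros((600,760,3),np.uint8); a=c(260,390,95,245); b=c(160,215,220,290)
o[:600,:520]=a;o[:280,530:750]=b; cv2.imwrite("pics/z1.png",o)
for u,v in [(174,281),(200,232),(478,262),(484,224)]: print(px2w(K,T,u,v,.010))
E
```

```text
[0.39134765 0.38561554 0.01      ]
[0.50537542 0.32738431 0.01      ]
[ 0.41572849 -0.33123675  0.01      ]
[ 0.50431523 -0.35407819  0.01      ]
```

View pics/z1.png

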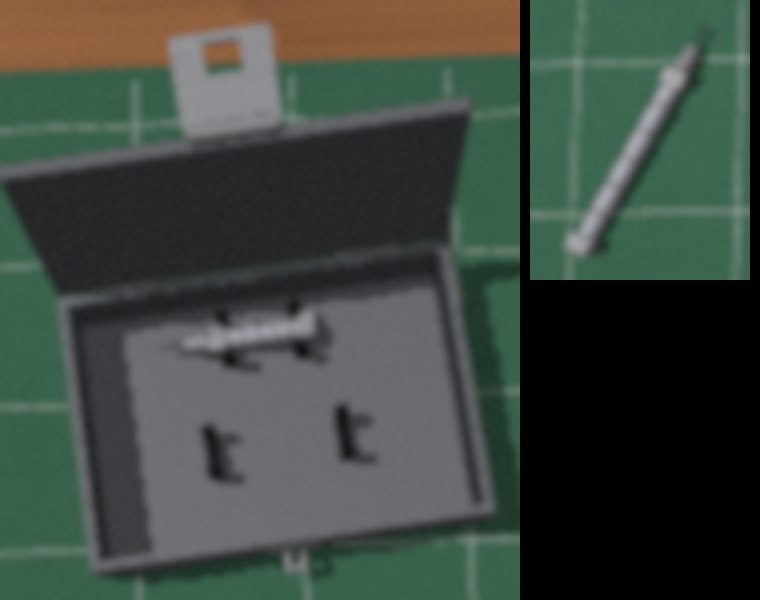

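```bash
python3 - <<'E'
from h import *
from scipy.optimize import least_squares
K,T=cam("top")
f=lambda U,V,x0=260,y0=95:np.array([(U+.5)/4-.5+x0,(V+.5)/4-.5+y0])
hx=.115
def model(p):
    x,y,a,t,h=p
    d=np.array([-np.cos(t),0,np.sin(t)]);n=np.array([np.sin(t),0,np.cos(t)]);H=np.array([.08,0,.06])
    P=[[-.08,.115,.06],[-.08,-.115,.06],[.08,.115,.06],[.08,-.115,.06]]
    for s in(1,-1): P.append(H+.16*d+[0,s*hx,0])
    pin=H+.165*d+.006*n; e=-np.cos(h)*n+np.sin(h)*d
    for s in(1,-1): P.append(pin+.046*e+[0,s*.024,0])
    c,s=np.cos(a),np.sin(a)
    return np.array(P)@np.array([[c,-s,0],[s,c,0],[0,0,1]]).T+[x,y,.003]
obs=np.array([f(*q) for q in[(97,571),(493,512),(62,300),(452,245),(5,183),(468,112),(168,37),(268,24)]])
r=least_squares(lambda p:(w2px(K,T,model(p))-obs).ravel(),[.6,0,.1,1.6,3.1],loss="soft_l1")
print(r.x,np.round(r.fun.reshape(-1,2),1)); print(w2px(*cam("side"),model(r.x)).round())
x,y,a=r.x[:3]; print("row",x-.017*np.cos(a),y-.017*np.sin(a)); 
for u,v in [(220,455),(350,433)]: print(px2w(K,T,*f(u,v),.021+.018))
A=px2w(K,T,*f(578-530,243,160,220),.012);B=px2w(K,T,*f(677-530,75,160,220),.012);print("vise",A,B,np.linalg.norm(B-A),(A+B)/2,np.arctan2(*(B-A)[1::-1]))
E
```

```text
[0.57488916 0.01438844 0.11954205 1.68167904 2.65180522] [[-1.   0.6]
 [ 1.1  0.2]
 [-0.9  0. ]
 [-0.6 -0.8]
 [-1.8 -0.2]
 [ 2.1 -0.3]
 [ 0.3  0.4]
 [ 0.7 -0.2]]
[[364. 241.]
 [362. 176.]
 [283. 237.]
 [297. 174.]
 [268. 170.]
 [286. 114.]
 [250. 134.]
 [255. 122.]]
row 0.5580104863066218 0.012361061582102397
[0.55026916 0.04748688 0.039     ]
[ 0.5609316  -0.02908653  0.039     ]
vise [0.39303167 0.39045052 0.012     ] [0.49014476 0.33491843 0.012     ] 0.11186940846749502 [0.44158822 0.36268448 0.012     ] -0.519447940363045
```

```bash
cat >> h.py <<'E'
def plan(ws,cur=None):  # world waypoints (x,y,z,yaw of tool x) -> tool-axis shifts per call
    if cur is None:
        s=ctrl.get_state(); M=R.from_quat(s["tcp_rot"]).as_matrix(); cur=(*s["eef_pos"],np.arctan2(M[1,0],M[0,0]))
    print("cur",np.round(cur,4))
    for w in ws:
        c,s=np.cos(cur[3]),np.sin(cur[3]); d=np.array(w[:3])-cur[:3]
        v=[c*d[0]+s*d[1], s*d[0]-c*d[1], -d[2]]; yaw=-(((w[3]-cur[3])+np.pi)%(2*np.pi)-np.pi)
        print(np.round(v,4),round(yaw,3),"len",round(float(np.linalg.norm(v)),3)); cur=w
E
python3 -c "
from h import *
plan([(.36,-.50,.27,.9),(.50,-.28,.28,1.4),(.55,-.05,.26,1.69)])"
```

```text
cur [ 0.2268 -0.6351  0.2301  0.3428]
[ 0.1709 -0.0825 -0.0399] -0.557 len 0.194
[ 0.2594 -0.0271 -0.01  ] -0.5 len 0.261
[0.2352 0.0102 0.02  ] -0.29 len 0.236
```

Request:
move_arm(
  plan=[
    {"x":0.171,"y":-0.082,"z":-0.04,"yaw":-0.557,"fingers":0},
    {"x":0.171,"y":-0.082,"z":-0.04,"yaw":-0.557,"fingers":0},
    {"x":0.171,"y":-0.082,"z":-0.04,"yaw":-0.557,"fingers":0},
    {"x":0.171,"y":-0.082,"z":-0.04,"yaw":-0.557,"fingers":0},
    {"x":0.171,"y":-0.082,"z":-0.04,"yaw":-0.557,"fingers":0},
  ],
)

```text
time: 0.6
eef_pos: [0.364, -0.4978, 0.2729]
tcp_rot: [0.899, 0.438, 0.001, 0.001]
contact_force: [0.2, -0.4, 0.7]
opening: 0.998
finger_force: 0.0
```

Request:
move_arm(
  plan=[
    {"x":0.25,"y":-0.027,"z":-0.01,"yaw":-0.5,"fingers":0},
    {"x":0.25,"y":-0.027,"z":-0.01,"yaw":-0.5,"fingers":0},
    {"x":0.25,"y":-0.027,"z":-0.01,"yaw":-0.5,"fingers":0},
    {"x":0.25,"y":-0.027,"z":-0.01,"yaw":-0.5,"fingers":0},
    {"x":0.25,"y":-0.027,"z":-0.01,"yaw":-0.5,"fingers":0},
  ],
)

```text
time: 1.1
eef_pos: [0.4939, -0.2888, 0.2806]
tcp_rot: [0.765, 0.644, -0.0, -0.0]
contact_force: [0.7, -0.5, 0.4]
opening: 1.003
finger_force: 0.0
```

Request:
move_arm(
  plan=[
    {"x":0.235,"y":0.01,"z":0.02,"yaw":-0.29,"fingers":0},
    {"x":0.235,"y":0.01,"z":0.02,"yaw":-0.29,"fingers":0},
    {"x":0.235,"y":0.01,"z":0.02,"yaw":-0.29,"fingers":0},
    {"x":0.235,"y":0.01,"z":0.02,"yaw":-0.29,"fingers":0},
    {"x":0.235,"y":0.01,"z":0.02,"yaw":-0.29,"fingers":0},
  ],
)

```text
time: 1.6
eef_pos: [0.5434, -0.0579, 0.2602]
tcp_rot: [0.664, 0.748, -0.0, -0.001]
contact_force: [0.2, -0.5, -0.4]
opening: 1.003
finger_force: 0.0
```

```bash
python3 -c "
from h import *
K,T=cam('wrist'); im=ctrl.read_camera('wrist'); np.savez('w1',K=K,T=T)
cv2.imwrite('pics/w1.png',cv2.resize(im[:,:,::-1],(800,500),interpolation=cv2.INTER_CUBIC))
plan([(.53,.20,.25,2.2),(.45,.33,.20,2.62)])"
```

```text
cur [ 0.5437 -0.0539  0.2597  1.6927]
[0.2537 0.0173 0.0097] -0.507 len 0.254
[0.1522 0.0118 0.05  ] -0.42 len 0.161
```

View pics/w1.png

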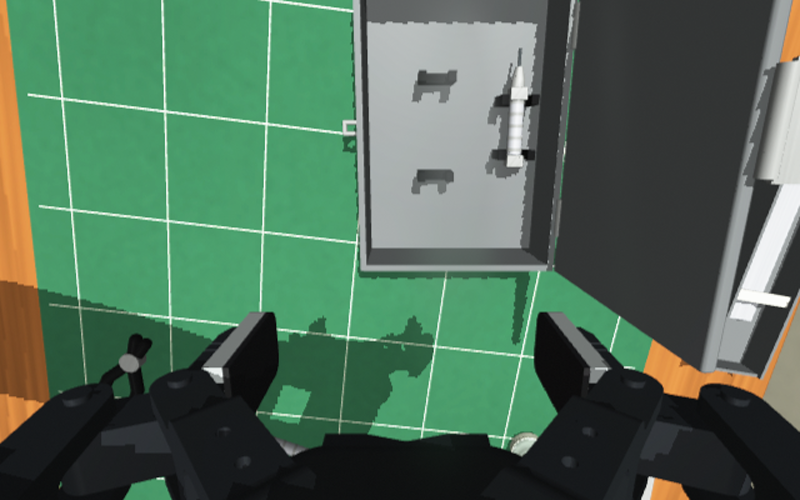

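The wrist view shows the forks at (437,76) and (435,175), the front right rim corner at (359,270) and the staple at (345,128). The back right corner is at about (550,269).

```bash
python3 -c "
from h import *
d=np.load('w1.npz');K,T=d['K'],d['T']
for u,v,z in [(437,76,.039),(435,175,.039),(359,270,.063),(355,0,.063),(550,269,.063),(345,128,.033)]: print(px2w(K,T,(u+.5)/1.25-.5,(v+.5)/1.25-.5,z))
c=np.array([.5749,.0144,.003]);a=.1195
Rm=np.array([[np.cos(a),-np.sin(a),0],[np.sin(a),np.cos(a),0],[0,0,1]])
for P in ([-.017,.04,.036],[-.017,-.04,.036],[-.08,-.115,.06],[.08,-.115,.06],[-.093,0,.03]): print(c+Rm@P, w2px(K,T,c+Rm@P)*1.25)
"
```

```text
[0.55509517 0.05386245 0.039     ]
[ 0.56413522 -0.02357131  0.039     ]
[ 0.51006337 -0.10681477  0.063     ]
[0.48888159 0.09404151 0.063     ]
[ 0.66795672 -0.08696018  0.063     ]
[0.48489562 0.00540947 0.033     ]
[0.55325261 0.05208807 0.039     ] [[434.27568616  77.9476133 ]]
[ 0.56278987 -0.0273414   0.039     ] [[432.6874895  179.16118337]]
[ 0.50918035 -0.10931713  0.063     ] [[357.54994923 272.58832394]]
[ 0.66803929 -0.0902426   0.063     ] [[549.16672032 272.60774793]]
[0.48256324 0.00331293 0.033     ] [[341.8790101  130.12113857]]
```

Request:
move_arm(
  plan=[
    {"x":0.25,"y":0.017,"z":0.01,"yaw":-0.507,"fingers":0},
    {"x":0.25,"y":0.017,"z":0.01,"yaw":-0.507,"fingers":0.4},
    {"x":0.25,"y":0.017,"z":0.01,"yaw":-0.507,"fingers":0.4},
    {"x":0.25,"y":0.017,"z":0.01,"yaw":-0.507,"fingers":0.4},
    {"x":0.25,"y":0.017,"z":0.01,"yaw":-0.507,"fingers":0.4},
  ],
)

```text
time: 2.15
eef_pos: [0.5307, 0.1904, 0.2507]
tcp_rot: [0.455, 0.89, -0.0, -0.0]
contact_force: [1.1, -0.4, 0.6]
opening: 0.603
finger_force: 0.0
```

Request:
move_arm(
  plan=[
    {"x":0.15,"y":0.012,"z":0.05,"yaw":-0.42,"fingers":0.4},
    {"x":0.15,"y":0.012,"z":0.05,"yaw":-0.42,"fingers":0.4},
    {"x":0.15,"y":0.012,"z":0.05,"yaw":-0.42,"fingers":0.4},
    {"x":0.15,"y":0.012,"z":0.05,"yaw":-0.42,"fingers":0.4},
    {"x":0.15,"y":0.012,"z":0.05,"yaw":-0.42,"fingers":0.4},
  ],
)

```text
time: 2.65
eef_pos: [0.4518, 0.3183, 0.1999]
tcp_rot: [0.259, 0.966, -0.001, -0.001]
contact_force: [1.3, 0.9, 0.2]
opening: 0.598
finger_force: 0.0
```

```bash
python3 -c "
from h import *
K,T=cam('wrist'); im=ctrl.read_camera('wrist'); np.savez('w2',K=K,T=T)
cv2.imwrite('pics/w2.png',cv2.resize(im[:,:,::-1],(800,500),interpolation=cv2.INTER_CUBIC))
plan([])"
```

```text
cur [0.4531 0.3176 0.2009 2.6162]
```

View pics/w2.png

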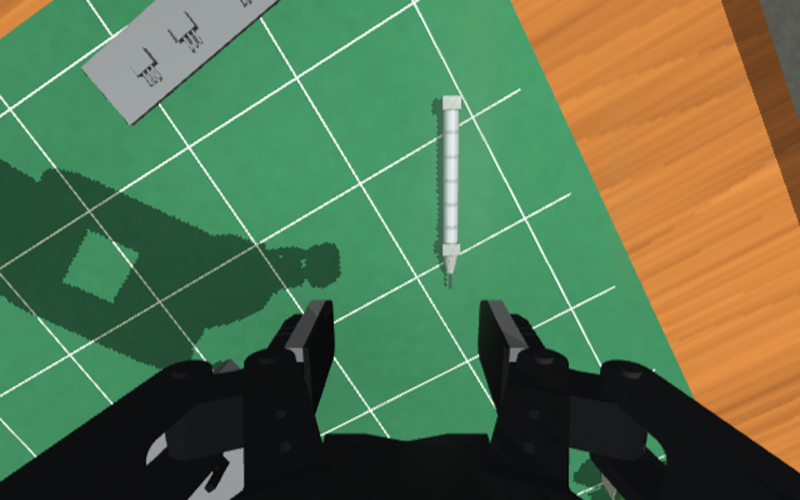

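The long vise runs from collar end (452,97) to collar end (451,256), nearly along the tool x axis.

```bash
python3 -c "
from h import *
d=np.load('w2.npz');K,T=d['K'],d['T']
A,B=[px2w(K,T,(u+.5)/1.25-.5,(v+.5)/1.25-.5,.014) for u,v in [(452,97),(451,256)]]
print(A,B,np.linalg.norm(A-B)); m=(A+B)/2; yaw=np.arctan2(A[1]-B[1],A[0]-B[0]); print(m,yaw)
plan([(m[0],m[1],.07,yaw),(m[0],m[1],.012,yaw)])"
```

```text
[0.39029025 0.39279223 0.014     ] [0.49565652 0.33487375 0.014     ] 0.1202356051454194
[0.44297338 0.36383299 0.014     ] 2.638989646643538
cur [0.4531 0.3176 0.2009 2.6162]
[0.0319 0.035  0.1309] -0.023 len 0.139
[0.    0.    0.058] -0.0 len 0.058
```

Request:
move_arm(
  plan=[
    {"x":0.032,"y":0.035,"z":0.131,"yaw":-0.023,"fingers":0.4},
    {"x":0.032,"y":0.035,"z":0.131,"yaw":-0.023,"fingers":0.4},
    {"x":0.032,"y":0.035,"z":0.131,"yaw":-0.023,"fingers":0.4},
    {"x":0.032,"y":0.035,"z":0.189,"yaw":-0.023,"fingers":0.4},
    {"x":0.032,"y":0.035,"z":0.189,"yaw":-0.023,"fingers":0.4},
  ],
  force=40,
)

```text
time: 3.2
eef_pos: [0.44, 0.3607, 0.0066]
tcp_rot: [0.25, 0.968, -0.004, -0.004]
contact_force: [-0.6, -0.1, -1.8]
opening: 0.603
finger_force: 0.0
```

Request:
move_arm(
  plan=[
    {"z":0.004,"fingers":0.5},
    {"z":0.007,"fingers":0.7},
    {"z":0.007,"fingers":1},
    {"z":0.007,"fingers":1},
    {"z":0.007,"fingers":1},
  ],
  force=40,
)

```text
validation failed for argument at $.pl...
```

```bash
python3 -c "
from h import *
s=ctrl.get_state(); print(s['opening']*85,s['finger_force'],s['contact_force'])
K,T=cam('wrist'); im=ctrl.read_camera('wrist')
cv2.imwrite('pics/w3.png',im[:,:,::-1])
plan([])"
```

```text
51.246281563836874 0.0 [-0.64206433 -0.07604896 -1.76424654]
cur [0.4411 0.3613 0.0082 2.6369]
```

View pics/w3.png

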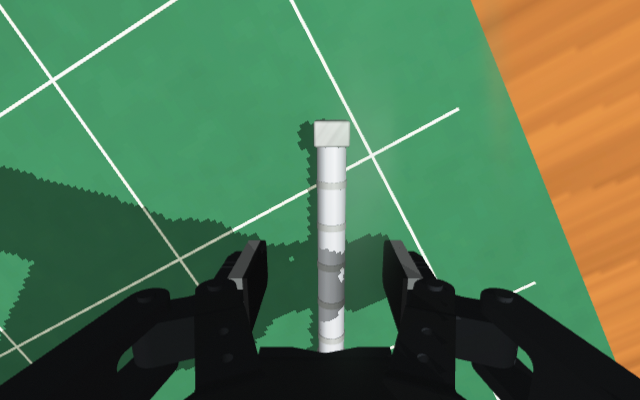

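The vise is between the fingers at column 332. The second call was refused because every row needs all its keys. I'll settle, then close.

Request:
move_arm(
  plan=[
    {"x":0,"y":0,"z":0,"yaw":0,"fingers":0.5},
    {"x":0,"y":0,"z":0,"yaw":0,"fingers":0.6},
  ],
)

```text
time: 3.45
eef_pos: [0.4456, 0.3651, 0.0157]
tcp_rot: [0.249, 0.968, 0.002, 0.002]
contact_force: [0.2, 0.1, 0.9]
opening: 0.401
finger_force: 0.0
```

```bash
python3 -c "
from h import *
plan([(.4430,.3638,.005,2.639)]); print(ctrl.get_state()['contact_force'])"
```

```text
cur [0.4456 0.3651 0.0157 2.6383]
[ 0.0016 -0.0024  0.0107] -0.001 len 0.011
[0.24433446 0.10903149 0.876359  ]
```

Request:
move_arm(
  plan=[
    {"x":0,"y":0,"z":0.003,"yaw":0,"fingers":0.65},
    {"x":0,"y":0,"z":0.006,"yaw":0,"fingers":0.7},
    {"x":0,"y":0,"z":0.007,"yaw":0,"fingers":1},
    {"x":0,"y":0,"z":0.007,"yaw":0,"fingers":1},
    {"x":0,"y":0,"z":0.007,"yaw":0,"fingers":1},
  ],
  force=50,
)

```text
time: 3.95
eef_pos: [0.443, 0.3647, 0.0061]
tcp_rot: [0.248, 0.969, 0.0, 0.0]
contact_force: [-0.0, -1.1, 5.1]
opening: 0.111
finger_force: 49.1
```

Request:
move_arm(
  plan=[
    {"x":0,"y":0,"z":0,"yaw":0,"fingers":1},
    {"x":0,"y":0,"z":0,"yaw":0,"fingers":1},
    {"x":0,"y":0,"z":0,"yaw":0,"fingers":1},
  ],
)

```text
time: 4.25
eef_pos: [0.443, 0.3647, 0.0061]
tcp_rot: [0.248, 0.969, 0.0, 0.0]
contact_force: [-1.6, -1.2, 4.8]
opening: 0.114
finger_force: 49.2
```

Request:
move_arm(
  plan=[
    {"x":0,"y":0,"z":-0.01,"yaw":0,"fingers":1},
    {"x":0,"y":0,"z":-0.025,"yaw":0,"fingers":1},
    {"x":0,"y":0,"z":-0.04,"yaw":0,"fingers":1},
    {"x":0,"y":0,"z":-0.04,"yaw":0,"fingers":1},
    {"x":0,"y":0,"z":-0.04,"yaw":0,"fingers":1},
  ],
)

```text
time: 4.75
eef_pos: [0.443, 0.3648, 0.0463]
tcp_rot: [0.248, 0.969, 0.001, 0.001]
contact_force: [-0.1, -0.9, -2.1]
opening: 0.112
finger_force: 48.9
```

```bash
python3 -c "
from h import *
im=ctrl.read_camera('wrist');s2=ctrl.read_camera('side')
o=np.zeros((400,800,3),np.uint8);o[:,:480]=im[:,80:560];o[:,480:]=cv2.resize(s2[280:400,320:416],(320,400),interpolation=cv2.INTER_CUBIC)
cv2.imwrite('pics/w4.png',o[:,:,::-1])
plan([])"
```

```text
cur [0.4422 0.3642 0.0449 2.6398]
```

View pics/w4.png

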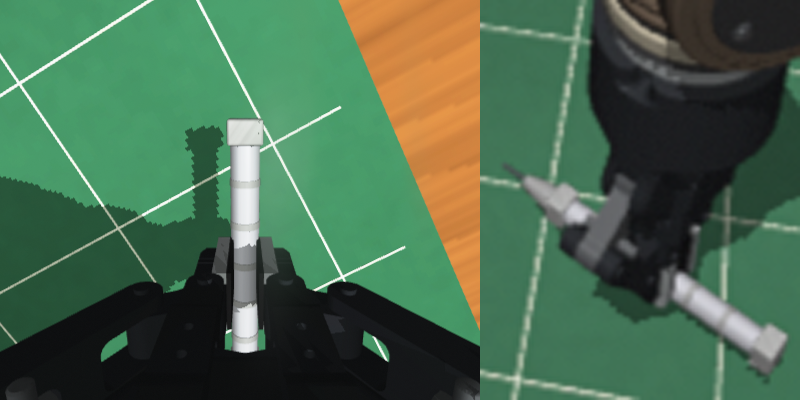

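```bash
python3 -c "
from h import *
plan([(.48,.24,.15,2.3),(.559,.014,.14,1.688),(.559,.014,.075,1.688)],(.443,.3647,.0461,2.6396))"
```

```text
cur [0.443  0.3647 0.0461 2.6396]
[-0.0924 -0.0915 -0.1039] 0.34 len 0.166
[-0.2212 -0.0917  0.01  ] 0.612 len 0.24
[0.    0.    0.065] -0.0 len 0.065
```

Request:
move_arm(
  plan=[
    {"x":0,"y":0,"z":-0.045,"yaw":0,"fingers":1},
    {"x":-0.03,"y":-0.03,"z":-0.08,"yaw":0.1,"fingers":1},
    {"x":-0.06,"y":-0.06,"z":-0.104,"yaw":0.22,"fingers":1},
    {"x":-0.0924,"y":-0.0915,"z":-0.1039,"yaw":0.34,"fingers":1},
    {"x":-0.0924,"y":-0.0915,"z":-0.1039,"yaw":0.34,"fingers":1},
  ],
)

```text
time: 5.35
eef_pos: [0.4815, 0.2357, 0.1501]
tcp_rot: [0.412, 0.911, -0.0, 0.001]
contact_force: [-0.2, 0.9, -1.7]
opening: 0.111
finger_force: 49.0
```

Request:
move_arm(
  plan=[
    {"x":-0.035,"y":-0.015,"z":0,"yaw":0.12,"fingers":1},
    {"x":-0.08,"y":-0.033,"z":0,"yaw":0.24,"fingers":1},
    {"x":-0.125,"y":-0.052,"z":0.005,"yaw":0.36,"fingers":1},
    {"x":-0.17,"y":-0.071,"z":0.01,"yaw":0.48,"fingers":1},
    {"x":-0.2,"y":-0.083,"z":0.01,"yaw":0.57,"fingers":1},
  ],
)

```text
time: 5.85
eef_pos: [0.5504, 0.0331, 0.1373]
tcp_rot: [0.651, 0.759, -0.001, -0.001]
contact_force: [1.4, 0.4, -1.1]
opening: 0.112
finger_force: 49.0
```

Request:
move_arm(
  plan=[
    {"x":0,"y":0,"z":0,"yaw":0.042,"fingers":1},
    {"x":0,"y":0,"z":0,"yaw":0.042,"fingers":1},
    {"x":0,"y":0,"z":0,"yaw":0.042,"fingers":1},
  ],
)

```text
time: 6.15
eef_pos: [0.5502, 0.0359, 0.1382]
tcp_rot: [0.664, 0.748, -0.0, -0.001]
contact_force: [0.4, 0.6, -0.2]
opening: 0.116
finger_force: 49.0
```

```bash
python3 -c "
from h import *
plan([(.559,.014,.075,1.688)]);K,T=cam('wrist'); im=ctrl.read_camera('wrist'); np.savez('w5',K=K,T=T)
cv2.imwrite('pics/w5.png',cv2.resize(im[:,:,::-1],(800,500),interpolation=cv2.INTER_CUBIC))
"
```

```text
cur [0.5502 0.0359 0.1382 1.6895]
[-0.0228  0.0061  0.0632] 0.001 len 0.067
```

View pics/w5.png

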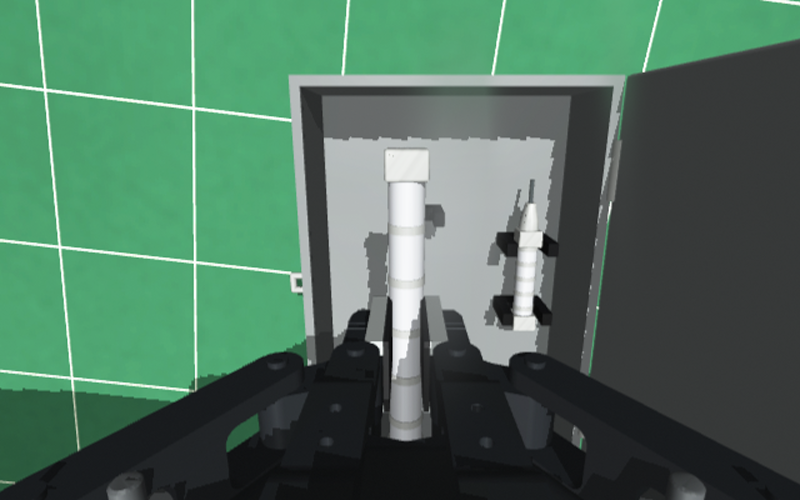

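The vise is held level over the case. The left rim corners are at (290,75) and (624,76), the staple at (293,283), and the small vise's axis runs through (530,238) and (524,322).

```bash
python3 -c "
from h import *
d=np.load('w5.npz');K,T=d['K'],d['T']; W=lambda u,v,z:px2w(K,T,(u+.5)/1.25-.5,(v+.5)/1.25-.5,z)
a=.1195;c,s=np.cos(a),np.sin(a);C=np.array([.5749,.0144])
for n,p in dict(fl=W(290,75,.063),bl=W(624,76,.063),st=W(292,283,.035),m1=W(530,238,.033),m2=W(524,322,.033),fr=W(300,200,.063)).items():
    q=p[:2]-C; print(n,p,'in case',q@[c,s],q@[-s,c])
plan([])"
```

```text
fl [0.48466547 0.12120167 0.063     ] in case -0.07685856454389701 0.11679737910609357
bl [0.64273389 0.13959617 0.063     ] in case 0.08227548351656651 0.11621644140416516
st [0.48423602 0.00538783 0.035     ] in case -0.09109179451703515 0.001860678814009399
m1 [0.6232587  0.04997376 0.033     ] in case 0.052254777980072185 0.029554939620981237
m2 [ 0.62997808 -0.00394267  0.033     ] in case 0.05249854614731631 -0.024778029401417035
fr [0.49272256 0.06183487 0.063     ] in case -0.07593639092083172 0.05689342520403284
cur [0.5503 0.0362 0.1385 1.6898]
```

```bash
python3 -c "
from h import *
d=np.load('w5.npz');K,T=d['K'],d['T']; W=lambda u,v,z:px2w(K,T,(u+.5)/1.25-.5,(v+.5)/1.25-.5,z)
for u,v,z in [(406.5,149,.149),(406.5,181,.149),(406.5,215,.1425),(404.5,420,.1425),(405,345,.1425)]: print(rel(W(u,v,z)))
"
```

```text
[ 0.06077121  0.00056056 -0.01051273]
[ 0.05118129  0.00056291 -0.01051799]
[ 0.03936455  0.00056974 -0.00402446]
[-0.03882742 -0.00016316 -0.00406628]
[-7.76026723e-03  4.52347068e-05 -4.04954870e-03]
```

Request:
move_arm(
  plan=[
    {"x":-0.0225,"y":0.0069,"z":0.02,"yaw":0,"fingers":1},
    {"x":-0.0225,"y":0.0069,"z":0.045,"yaw":0,"fingers":1},
    {"x":-0.0225,"y":0.0069,"z":0.065,"yaw":0,"fingers":1},
    {"x":-0.0225,"y":0.0069,"z":0.08,"yaw":0,"fingers":1},
    {"x":-0.0225,"y":0.0069,"z":0.085,"yaw":0,"fingers":1},
  ],
)

```text
time: 6.7
eef_pos: [0.5588, 0.0148, 0.0521]
tcp_rot: [0.664, 0.748, -0.001, -0.002]
contact_force: [0.7, -0.1, -1.4]
opening: 0.111
finger_force: 49.0
```

Request:
move_arm(
  plan=[
    {"x":0,"y":0,"z":0.003,"yaw":0,"fingers":1},
    {"x":0,"y":0,"z":0.009,"yaw":0,"fingers":1},
    {"x":0,"y":0,"z":0.015,"yaw":0,"fingers":1},
    {"x":0,"y":0,"z":0.02,"yaw":0,"fingers":1},
    {"x":0,"y":0,"z":0.02,"yaw":0,"fingers":1},
  ],
)

```text
time: 7.2
eef_pos: [0.5599, 0.0138, 0.0335]
tcp_rot: [0.665, 0.747, -0.0, -0.001]
contact_force: [-0.3, -0.0, -0.2]
opening: 0.113
finger_force: 49.0
```

Request:
move_arm(
  plan=[
    {"x":0,"y":0,"z":0.004,"yaw":0,"fingers":1},
    {"x":0,"y":0,"z":0.008,"yaw":0,"fingers":1},
    {"x":0,"y":0,"z":0.01,"yaw":0,"fingers":1},
    {"x":0,"y":0,"z":0.01,"yaw":0,"fingers":1},
  ],
)

```text
time: 7.6
eef_pos: [0.5601, 0.0138, 0.0237]
tcp_rot: [0.665, 0.747, -0.0, -0.0]
contact_force: [0.2, -0.6, -0.9]
opening: 0.11
finger_force: 49.0
```

Request:
move_arm(
  plan=[
    {"x":0,"y":0,"z":0.001,"yaw":0,"fingers":0.65},
    {"x":0,"y":0,"z":0.001,"yaw":0,"fingers":0.65},
    {"x":0,"y":0,"z":0,"yaw":0,"fingers":0.65},
    {"x":0,"y":0,"z":-0.02,"yaw":0,"fingers":0.65},
    {"x":0,"y":0,"z":-0.05,"yaw":0,"fingers":0.65},
  ],
)

```text
time: 8.1
eef_pos: [0.5587, 0.014, 0.0729]
tcp_rot: [0.665, 0.747, -0.001, -0.002]
contact_force: [0.0, 0.3, -0.2]
opening: 0.347
finger_force: 0.0
```

Request:
move_arm(
  plan=[
    {"x":-0.01,"y":0,"z":-0.04,"yaw":0,"fingers":0.65},
    {"x":-0.03,"y":-0.01,"z":-0.08,"yaw":0,"fingers":0.65},
    {"x":-0.06,"y":-0.02,"z":-0.1,"yaw":0,"fingers":0.65},
    {"x":-0.06,"y":-0.02,"z":-0.1,"yaw":0,"fingers":0.65},
    {"x":-0.06,"y":-0.02,"z":-0.1,"yaw":0,"fingers":0.65},
  ],
)

```text
time: 8.6
eef_pos: [0.5477, -0.0485, 0.1748]
tcp_rot: [0.665, 0.747, 0.001, 0.001]
contact_force: [-0.4, -0.1, -1.4]
opening: 0.349
finger_force: 0.0
```

```bash
python3 -c "
from h import *
plan([]);K,T=cam('wrist'); im=ctrl.read_camera('wrist'); s2=ctrl.read_camera('side')
np.savez('w6',K=K,T=T)
o=np.zeros((500,800,3),np.uint8);o[:400,:520]=im[:,120:];
o[:400,520:]=cv2.resize(s2[100:270,245:364],(280,400),interpolation=cv2.INTER_CUBIC)
cv2.imwrite('pics/w6.png',o[:,:,::-1])
"
```

```text
cur [ 0.5477 -0.0485  0.1748  1.6863]
```

View pics/w6.png

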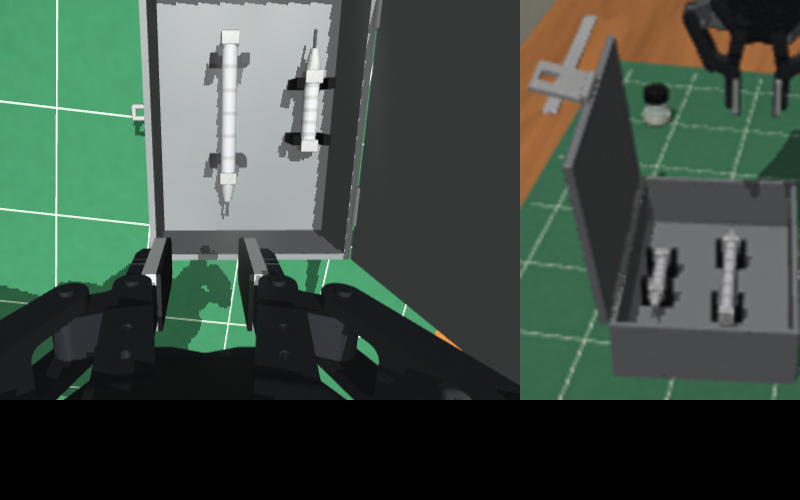

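The vise lies in both forks with its collars just outside them. Next I'll go over and behind the lid, to the right of the hasp.

Request:
move_arm(
  plan=[
    {"x":0,"y":0,"z":-0.04,"yaw":0,"fingers":1},
    {"x":-0.005,"y":0,"z":-0.08,"yaw":0,"fingers":1},
    {"x":-0.014,"y":0,"z":-0.12,"yaw":0,"fingers":1},
    {"x":-0.014,"y":0,"z":-0.135,"yaw":0,"fingers":1},
    {"x":-0.014,"y":0.03,"z":-0.135,"yaw":0,"fingers":1},
  ],
)

```text
time: 9.2
eef_pos: [0.579, -0.0581, 0.312]
tcp_rot: [0.665, 0.747, 0.001, 0.002]
contact_force: [0.1, -0.9, 0.7]
opening: 0.001
finger_force: 0.0
```

Request:
move_arm(
  plan=[
    {"x":0,"y":0.045,"z":0,"yaw":0,"fingers":1},
    {"x":0,"y":0.09,"z":0,"yaw":0,"fingers":1},
    {"x":0,"y":0.135,"z":0,"yaw":0,"fingers":1},
    {"x":0,"y":0.161,"z":0,"yaw":0,"fingers":1},
    {"x":0,"y":0.161,"z":0,"yaw":0,"fingers":1},
  ],
)

```text
time: 9.7
eef_pos: [0.7403, -0.038, 0.3036]
tcp_rot: [0.664, 0.748, -0.001, -0.003]
contact_force: [-1.1, 0.6, -0.2]
opening: 0.001
finger_force: 0.0
```

```bash
cat >> h.py <<'E'
a=.1192;C=np.array([.5766,.0162])
def case(p): q=np.array(p)[:2]-C; return np.array([q@[np.cos(a),np.sin(a)],q@[-np.sin(a),np.cos(a)],p[2]])
def st():
    s=ctrl.get_state(); M=R.from_quat(s["tcp_rot"]).as_matrix(); print("case",case(s["eef_pos"]).round(4),"yaw",np.arctan2(M[1,0],M[0,0]).round(4),"F",s["contact_force"].round(1),"q",s["qpos"].round(2),"op",round(s["opening"],3),s["time"])
E
python3 -c "
from h import *
st()"
```

```text
case [ 0.1561 -0.0732  0.3036] yaw 1.6898 F [-1.1  0.6 -0.2] q [-0.19  0.4   1.31  0.    1.44 -0.31] op 0.001 9.7
```

Request:
move_arm(
  plan=[
    {"x":0,"y":0,"z":0.04,"yaw":0,"fingers":1},
    {"x":0,"y":0,"z":0.08,"yaw":0,"fingers":1},
    {"x":0,"y":0,"z":0.11,"yaw":0,"fingers":1},
    {"x":0,"y":0,"z":0.11,"yaw":0,"fingers":1},
    {"x":0,"y":-0.02,"z":0.11,"yaw":0,"fingers":1},
  ],
)

```text
time: 10.2
eef_pos: [0.7186, -0.0413, 0.1973]
tcp_rot: [0.664, 0.748, -0.001, -0.001]
contact_force: [0.1, -0.5, 0.9]
opening: -0.0
finger_force: 0.0
```

```bash
python3 -c "
from h import *
st()
for t in np.arange(1.5,-.01,-.125): print(round(t,3),np.round([.08-.14*np.cos(t)+.008*np.sin(t)+.0145-.135, -(.063+.14*np.sin(t)+.008*np.cos(t)-.20)],3))"
```

```text
case [ 0.1341 -0.074   0.1973] yaw 1.6886 F [ 0.1 -0.5  0.9] q [-0.2   0.41  1.48  0.    1.25 -0.32] op -0.0 10.2
1.5 [-0.042 -0.003]
1.375 [-0.06  -0.002]
1.25 [-0.077  0.002]
1.125 [-0.094  0.007]
1.0 [-0.109  0.015]
0.875 [-0.124  0.024]
0.75 [-0.137  0.036]
0.625 [-0.149  0.049]
0.5 [-0.16   0.063]
0.375 [-0.168  0.078]
0.25 [-0.174  0.095]
0.125 [-0.178  0.112]
0.0 [-0.181  0.129]
```

Request:
move_arm(
  plan=[
    {"x":0,"y":-0.013,"z":0,"yaw":0,"fingers":1},
    {"x":0,"y":-0.026,"z":0,"yaw":0,"fingers":1},
    {"x":0,"y":-0.038,"z":0,"yaw":0,"fingers":1},
    {"x":0,"y":-0.05,"z":0,"yaw":0,"fingers":1},
    {"x":0,"y":-0.06,"z":0,"yaw":0,"fingers":1},
  ],
)

```text
time: 10.7
eef_pos: [0.6596, -0.0487, 0.2013]
tcp_rot: [0.664, 0.747, 0.001, 0.002]
contact_force: [2.9, -0.8, -0.8]
opening: -0.003
finger_force: 0.9
```

Request:
move_arm(
  plan=[
    {"x":0,"y":-0.009,"z":0.001,"yaw":0,"fingers":1},
    {"x":0,"y":-0.017,"z":0.002,"yaw":0,"fingers":1},
    {"x":0,"y":-0.026,"z":0.004,"yaw":0,"fingers":1},
    {"x":0,"y":-0.034,"z":0.007,"yaw":0,"fingers":1},
    {"x":0,"y":-0.042,"z":0.011,"yaw":0,"fingers":1},
  ],
)

```text
time: 11.2
eef_pos: [0.6172, -0.0543, 0.1884]
tcp_rot: [0.665, 0.747, -0.0, 0.0]
contact_force: [0.4, 0.4, 1.7]
opening: -0.005
finger_force: 0.9
```

```bash
python3 -c "
from h import *
st()"
```

```text
case [ 0.0319 -0.0748  0.1884] yaw 1.6879 F [0.4 0.4 1.7] q [-0.25  0.2   1.76 -0.    1.18 -0.37] op -0.005 11.2
```

Request:
move_arm(
  plan=[
    {"x":0,"y":-0.008,"z":0.004,"yaw":0,"fingers":1},
    {"x":0,"y":-0.022,"z":0.013,"yaw":0,"fingers":1},
    {"x":0,"y":-0.035,"z":0.025,"yaw":0,"fingers":1},
    {"x":0,"y":-0.047,"z":0.038,"yaw":0,"fingers":1},
    {"x":0,"y":-0.058,"z":0.052,"yaw":0,"fingers":1},
  ],
)

```text
time: 11.7
eef_pos: [0.5591, -0.0612, 0.1356]
tcp_rot: [0.665, 0.747, -0.0, 0.0]
contact_force: [1.1, 0.3, 0.7]
opening: 0.004
finger_force: 0.6
```

Request:
move_arm(
  plan=[
    {"x":0,"y":-0.008,"z":0.015,"yaw":0,"fingers":1},
    {"x":0,"y":-0.014,"z":0.032,"yaw":0,"fingers":1},
    {"x":0,"y":-0.018,"z":0.049,"yaw":0,"fingers":1},
    {"x":0,"y":-0.021,"z":0.062,"yaw":0,"fingers":1},
    {"x":0,"y":-0.021,"z":0.066,"yaw":0,"fingers":1},
  ],
)

```text
time: 12.2
eef_pos: [0.5376, -0.0633, 0.0707]
tcp_rot: [0.664, 0.747, -0.002, -0.002]
contact_force: [-11.8, 2.2, 25.9]
opening: 0.002
finger_force: 12.5
```

Request:
move_arm(
  plan=[
    {"x":0,"y":0,"z":0.002,"yaw":0,"fingers":1},
    {"x":0,"y":0,"z":0.003,"yaw":0,"fingers":1},
    {"x":0,"y":0,"z":0.003,"yaw":0,"fingers":1},
  ],
)

```text
time: 12.5
eef_pos: [0.5376, -0.0633, 0.0706]
tcp_rot: [0.664, 0.748, -0.002, -0.003]
contact_force: [-13.4, 1.0, 23.6]
opening: 0.002
finger_force: 11.8
```

```bash
python3 -c "
from h import *
st()"
```

```text
case [-0.0481 -0.0743  0.0706] yaw 1.6891 F [-13.4   1.   23.6] q [-0.3   0.19  2.01 -0.    0.95 -0.42] op 0.002 12.5
```

The lid is pressed shut at z 0.0706. Next I'll swing the hasp, with the finger 20 mm to the right of centre and clear of the staple.

Request:
move_arm(
  plan=[
    {"x":0,"y":0,"z":-0.04,"yaw":0,"fingers":1},
    {"x":0,"y":0,"z":-0.085,"yaw":0,"fingers":1},
    {"x":0.03,"y":0,"z":-0.092,"yaw":0,"fingers":1},
    {"x":0.055,"y":-0.008,"z":-0.092,"yaw":0,"fingers":1},
    {"x":0.055,"y":-0.008,"z":-0.092,"yaw":0,"fingers":1},
  ],
)

```text
time: 13.0
eef_pos: [0.5234, -0.0075, 0.1591]
tcp_rot: [0.664, 0.748, -0.0, -0.001]
contact_force: [0.9, -0.1, 0.3]
opening: 0.001
finger_force: 0.0
```

Request:
move_arm(
  plan=[
    {"x":0,"y":0,"z":0.03,"yaw":0,"fingers":1},
    {"x":0,"y":0,"z":0.06,"yaw":0,"fingers":1},
    {"x":0,"y":0,"z":0.07,"yaw":0,"fingers":1},
    {"x":0,"y":0,"z":0.07,"yaw":0,"fingers":1},
    {"x":0,"y":0,"z":0.07,"yaw":0,"fingers":1},
  ],
)

```text
time: 13.5
eef_pos: [0.5255, -0.01, 0.0898]
tcp_rot: [0.665, 0.747, 0.0, 0.0]
contact_force: [-0.0, -0.8, 0.2]
opening: -0.002
finger_force: 0.0
```

```bash
python3 -c "
from h import *
st()
K,T=cam('wrist');im=ctrl.read_camera('wrist');cv2.imwrite('pics/w7.png',im[:,:,::-1]);np.savez('w7',K=K,T=T)"
```

```text
case [-0.0539 -0.0199  0.0898] yaw 1.6875 F [-0.  -0.8  0.2] q [-0.21  0.12  2.05 -0.    0.97 -0.33] op -0.002 13.5
```

Request:
move_arm(
  plan=[
    {"x":0,"y":-0.02,"z":0,"yaw":0,"fingers":1},
    {"x":0,"y":-0.038,"z":0,"yaw":0,"fingers":1},
    {"x":0,"y":-0.053,"z":0,"yaw":0,"fingers":1},
    {"x":0,"y":-0.058,"z":0.007,"yaw":0,"fingers":1},
    {"x":0,"y":-0.064,"z":0.013,"yaw":0,"fingers":1},
  ],
)

```text
time: 14.05
eef_pos: [0.4624, -0.0174, 0.0772]
tcp_rot: [0.665, 0.747, 0.001, 0.002]
contact_force: [-0.2, -0.5, -0.3]
opening: 0.002
finger_force: 0.2
```

Request:
move_arm(
  plan=[
    {"x":0,"y":-0.008,"z":0.004,"yaw":0,"fingers":1},
    {"x":0,"y":-0.008,"z":0.014,"yaw":0,"fingers":1},
    {"x":0,"y":-0.008,"z":0.024,"yaw":0,"fingers":1},
    {"x":0,"y":-0.008,"z":0.034,"yaw":0,"fingers":1},
    {"x":0,"y":-0.008,"z":0.034,"yaw":0,"fingers":1},
  ],
)

```text
time: 14.55
eef_pos: [0.452, -0.0175, 0.04]
tcp_rot: [0.665, 0.747, -0.001, -0.002]
contact_force: [0.1, -0.4, 0.8]
opening: -0.001
finger_force: 0.0
```

```bash
python3 -c "
from h import *
st()"
```

```text
case [-0.1278 -0.0187  0.04  ] yaw 1.6878 F [ 0.1 -0.4  0.8] q [-0.26  0.06  2.23 -0.    0.85 -0.38] op -0.001 14.55
```

Request:
move_arm(
  plan=[
    {"x":0,"y":0,"z":0.006,"yaw":0,"fingers":1},
    {"x":0,"y":0.004,"z":0.011,"yaw":0,"fingers":1},
    {"x":0,"y":0.012,"z":0.011,"yaw":0,"fingers":1},
    {"x":0,"y":0.02,"z":0.011,"yaw":0,"fingers":1},
    {"x":0,"y":0.024,"z":0.011,"yaw":0,"fingers":1},
  ],
)

```text
time: 15.05
eef_pos: [0.4725, -0.0154, 0.0307]
tcp_rot: [0.663, 0.748, -0.006, -0.006]
contact_force: [-27.6, -8.1, 21.9]
opening: -0.0
finger_force: 16.3
```

Request:
move_arm(
  plan=[
    {"x":0,"y":0.002,"z":0,"yaw":0,"fingers":1},
    {"x":0,"y":0.003,"z":0,"yaw":0,"fingers":1},
    {"x":0,"y":0.003,"z":0,"yaw":0,"fingers":1},
  ],
)

```text
time: 15.35
eef_pos: [0.4723, -0.0154, 0.0307]
tcp_rot: [0.663, 0.749, -0.009, -0.009]
contact_force: [-30.2, -8.1, 24.2]
opening: -0.006
finger_force: 17.7
```

```bash
python3 -c "
from h import *
st()"
```

```text
case [-0.1073 -0.019   0.0307] yaw 1.6918 F [-30.2  -8.1  24.2] q [-0.24  0.13  2.18 -0.01  0.86 -0.36] op -0.006 15.35
```

The 30 N with an upward part suggests the wide finger linkage is touching the lid edge. I'll back off, turn the tool 90° so its thin side faces the case, and press again.

Request:
move_arm(
  plan=[
    {"x":0,"y":-0.01,"z":0,"yaw":0,"fingers":1},
    {"x":0,"y":-0.025,"z":0,"yaw":0,"fingers":1},
    {"x":0,"y":-0.029,"z":-0.03,"yaw":0,"fingers":1},
    {"x":0,"y":-0.029,"z":-0.07,"yaw":0,"fingers":1},
    {"x":0,"y":-0.029,"z":-0.09,"yaw":-0.1,"fingers":1},
  ],
)

```text
time: 15.85
eef_pos: [0.4539, -0.0186, 0.1251]
tcp_rot: [0.625, 0.78, 0.001, 0.003]
contact_force: [0.9, -0.3, 0.5]
opening: -0.002
finger_force: 0.0
```

Request:
move_arm(
  plan=[
    {"x":0,"y":0,"z":0,"yaw":-0.14,"fingers":1},
    {"x":0,"y":0,"z":0,"yaw":-0.28,"fingers":1},
    {"x":0,"y":0,"z":0,"yaw":-0.42,"fingers":1},
    {"x":0,"y":0,"z":0,"yaw":-0.56,"fingers":1},
    {"x":0,"y":0,"z":0,"yaw":-0.7,"fingers":1},
  ],
)

```text
time: 16.35
eef_pos: [0.4525, -0.0182, 0.122]
tcp_rot: [0.318, 0.948, 0.0, 0.001]
contact_force: [0.0, -0.1, 0.2]
opening: -0.003
finger_force: 0.0
```

Request:
move_arm(
  plan=[
    {"x":0,"y":0,"z":0,"yaw":-0.14,"fingers":1},
    {"x":0,"y":0,"z":0,"yaw":-0.28,"fingers":1},
    {"x":0,"y":0,"z":0,"yaw":-0.42,"fingers":1},
    {"x":0,"y":0,"z":0,"yaw":-0.56,"fingers":1},
    {"x":0,"y":0,"z":0,"yaw":-0.7,"fingers":1},
  ],
)

```text
time: 16.85
eef_pos: [0.4525, -0.0182, 0.1219]
tcp_rot: [-0.026, 1.0, -0.0, 0.001]
contact_force: [-0.2, 0.1, -0.1]
opening: -0.002
finger_force: 0.0
```

Request:
move_arm(
  plan=[
    {"x":0,"y":0,"z":0,"yaw":-0.07,"fingers":1},
    {"x":0,"y":0,"z":0,"yaw":-0.07,"fingers":1},
    {"x":0,"y":0,"z":0,"yaw":-0.07,"fingers":1},
  ],
)

```text
time: 17.15
eef_pos: [0.452, -0.0182, 0.1216]
tcp_rot: [-0.057, 0.998, -0.0, 0.001]
contact_force: [-0.1, 0.4, 0.5]
opening: 0.002
finger_force: 0.0
```

```bash
python3 -c "
from h import *
st()
K,T=cam('wrist');im=ctrl.read_camera('wrist');cv2.imwrite('pics/w8.png',im[:,:,::-1]);np.savez('w8',K=K,T=T)
cv2.imwrite('pics/s8.png',ctrl.read_camera('side')[:,:,::-1])
Rm=np.array([[np.cos(a),-np.sin(a),0],[np.sin(a),np.cos(a),0],[0,0,1]])
for P in ([-.085,.024,.066],[-.087,-.024,.020],[-.087,.024,.02],[-.093,0,.03]): print(w2px(K,T,np.r_[C,.003]+Rm@P).round(),w2px(*cam('side'),np.r_[C,.003]+Rm@P).round())"
```

```text
case [-0.1278 -0.0193  0.1216] yaw -3.0268 F [-0.1  0.4  0.5] q [-0.27 -0.09  2.2   0.    1.03 -1.95] op 0.002 17.15
[[393. 282.]] [[365. 210.]]
[[318. 250.]] [[364. 213.]]
[[381. 249.]] [[365. 227.]]
[[351. 247.]] [[367. 217.]]
```

Request:
move_arm(
  plan=[
    {"x":0,"y":-0.004,"z":0.03,"yaw":0,"fingers":1},
    {"x":0,"y":-0.004,"z":0.06,"yaw":0,"fingers":1},
    {"x":0,"y":-0.004,"z":0.08,"yaw":0,"fingers":1},
    {"x":0,"y":-0.004,"z":0.092,"yaw":0,"fingers":1},
    {"x":0,"y":-0.004,"z":0.092,"yaw":0,"fingers":1},
  ],
)

```text
time: 17.75
eef_pos: [0.4506, -0.0218, 0.0277]
tcp_rot: [-0.058, 0.998, 0.001, -0.002]
contact_force: [0.1, 0.5, 0.2]
opening: 0.007
finger_force: 0.0
```

Request:
move_arm(
  plan=[
    {"x":-0.008,"y":0,"z":0,"yaw":0,"fingers":1},
    {"x":-0.016,"y":0,"z":0,"yaw":0,"fingers":1},
    {"x":-0.021,"y":0,"z":0,"yaw":0,"fingers":1},
    {"x":-0.025,"y":0,"z":0,"yaw":0,"fingers":1},
    {"x":-0.025,"y":0,"z":0,"yaw":0,"fingers":1},
  ],
)

```text
time: 18.25
eef_pos: [0.4777, -0.0193, 0.0297]
tcp_rot: [-0.058, 0.998, -0.0, 0.001]
contact_force: [0.1, 0.2, 0.2]
opening: 0.001
finger_force: 0.0
```

```bash
python3 -c "
from h import *
st()"
```

```text
case [-0.1024 -0.0235  0.0297] yaw -3.0251 F [0.1 0.2 0.2] q [-0.25  0.13  2.18  0.    0.83 -1.94] op 0.001 18.25
```

Already 5 mm farther in with no force. I'll press gently until there is contact.

Request:
move_arm(
  plan=[
    {"x":-0.002,"y":0,"z":0,"yaw":0,"fingers":1},
    {"x":-0.004,"y":0,"z":0,"yaw":0,"fingers":1},
    {"x":-0.006,"y":0,"z":0,"yaw":0,"fingers":1},
    {"x":-0.006,"y":0,"z":0,"yaw":0,"fingers":1},
  ],
)

```text
time: 18.65
eef_pos: [0.4785, -0.0181, 0.0281]
tcp_rot: [-0.059, 0.998, 0.001, -0.006]
contact_force: [-11.0, -0.5, 4.9]
opening: 0.002
finger_force: 0.0
```

```bash
python3 -c "
from h import *
st()"
```

```text
case [-0.1015 -0.0223  0.0281] yaw -3.024 F [-11.   -0.5   4.9] q [-0.25  0.14  2.17 -0.    0.84 -1.94] op 0.002 18.65
```

Request:
move_arm(
  plan=[
    {"x":0.01,"y":0,"z":0,"yaw":0,"fingers":1},
    {"x":0.028,"y":0,"z":0,"yaw":0,"fingers":1},
    {"x":0.03,"y":-0.02,"z":-0.04,"yaw":0,"fingers":1},
    {"x":0.03,"y":-0.05,"z":-0.08,"yaw":0,"fingers":1},
    {"x":0.03,"y":-0.08,"z":-0.12,"yaw":0,"fingers":1},
  ],
)

```text
time: 19.15
eef_pos: [0.4616, -0.1019, 0.1504]
tcp_rot: [-0.058, 0.998, -0.0, 0.0]
contact_force: [1.9, -0.6, -1.2]
opening: -0.004
finger_force: 0.0
```

Request:
move_arm(
  plan=[
    {"x":0.01,"y":-0.03,"z":-0.03,"yaw":0,"fingers":1},
    {"x":0.01,"y":-0.03,"z":-0.03,"yaw":0,"fingers":1},
    {"x":0.01,"y":-0.03,"z":-0.03,"yaw":0,"fingers":1},
  ],
)

```text
time: 19.45
eef_pos: [0.4558, -0.133, 0.1798]
tcp_rot: [-0.057, 0.998, -0.0, 0.001]
contact_force: [-1.2, -0.1, -0.3]
opening: 0.002
finger_force: 0.0
```

```bash
python3 -c "
from h import *
st()
K,T=cam('wrist');im=ctrl.read_camera('wrist');s=ctrl.read_camera('side');t=ctrl.read_camera('top')
Rm=np.array([[np.cos(a),-np.sin(a),0],[np.sin(a),np.cos(a),0],[0,0,1]])
P=[np.r_[C,.003]+Rm@np.array(p) for p in ([-.087,0,.066],[-.087,-.024,.020],[-.087,.024,.02],[-.093,0,.03])]
print(w2px(K,T,P).round(),w2px(*cam('side'),P).round(),w2px(*cam('top'),P).round())
r=lambda i,x0,x1,y0,y1,w,h:cv2.resize(i[y0:y1,x0:x1],(w,h),interpolation=cv2.INTER_CUBIC)
o=np.zeros((600,800,3),np.uint8);o[:300,:400]=r(s,270,390,160,250,400,300);o[:300,400:]=r(t,260,400,140,245,400,300);o[300:,:480]=r(im,0,640,0,400,480,300)
c=w2px(K,T,P)[0].astype(int);c=np.clip(c,[60,60],[579,339]);o[300:,500:]=r(im,c[0]-60,c[0]+60,c[1]-60,c[1]+60,300,300)
cv2.imwrite('pics/f.png',o[:,:,::-1])"
```

```text
case [-0.1377 -0.1338  0.1798] yaw -3.0273 F [-1.2 -0.1 -0.3] q [-0.5  -0.12  2.11  0.    1.15 -2.18] op 0.002 19.45
[[491. 254.]
 [442. 233.]
 [494. 233.]
 [473. 231.]] [[366. 204.]
 [364. 213.]
 [365. 227.]
 [367. 217.]] [[333. 233.]
 [343. 232.]
 [323. 236.]
 [334. 236.]]
```

View pics/f.png

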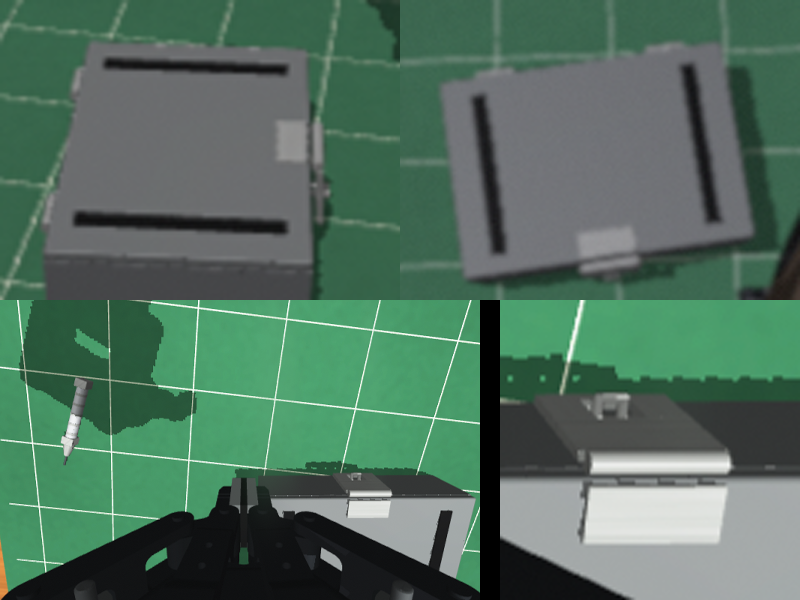

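The wrist view, upside down at the lower right, shows the hasp flat against the front wall with the staple standing through its slot. The free edge's corners are at about (445,232) and (494,232), against (442,233) and (494,233) predicted for home. The lid is flush, the short vise is untouched, and the arm is clear.

```bash
python3 -c "
from plant import ctrl
print(ctrl.sign_off())"
```

```text
the job is handed in; nothing more can be done
None
```

The job is handed in at about 20 s of the 64 s limit: the long vise lies in both forks, the lid is shut, the hasp lies home over the staple, and the arm never touched the short vise or the jars.

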